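Check the brake lever of a trolley push bar

ROBOT

A 7-joint arm with a two-finger parallel gripper is mounted at the origin on the work surface. World frame = base frame: x ahead of the robot, y to its left, z up, the work surface at z = 0. Lengths are in m, angles in rad, forces in N, time in s.
With the tool pointing down it reaches from about 0.4 to 0.85 m from the base axis. Payload 10.4 kg.
Tool frame: the origin (TCP) lies between the finger pads; the fingertips stand manip.tcp_to_tips ahead of it and the grasp point (between the pads) lies 2 mm behind it (manip.tcp_to_tips is the distance from the TCP to the fingertips, in m); y points along the fingers, z is the direction in which the jaws open and shut, and the axes are right-handed (so a half turn about y gives the same grasp; the last joint's range is limited). The gripper opens to 85 mm and grips with 20 to 120 N. Pads are 22 mm wide; open, the fingers measure 114 mm over their backs; the gripper's body (76 mm by 85 mm) begins 54 mm behind the grasp point. The pads swing forward as they close: fully open they stand 13 mm farther back than shut.
Start: joints at [-1.277, 0.332, -0.065, 1.46, 0.022, 1.35, -0.088], TCP at [0.195, 0.594, 0.218] pointing down, gripper open.
Joint ranges: [-2.6, 2.6], [-0.5, 2.12], [-1.47, 1.34], [0.16, 2.42], [-1.27, 4.41], [0.06, 2.06], [-2.6, 2.6]. Speed limits (rad/s): [2.22, 2.22, 2.79, 2.79, 3.14, 3.14, 3.14].

INTERFACE

Orientations are given as a unit quaternion [x, y, z, w].
In Python, from workcell import manip gives the robot as it stands. The module is installed in compiled form; this text tells all that it offers.
- The arm moves only by the tool move_arm, never from a script. Its argument "increments" is a list of rows, each an object with "offset": the shift along the tool's x, y, z in m, a list of three; "yaw": the turn about the tool's y in degrees; "jaw": the closure in counts, from 0 (fully open) to 255 (shut). In form: [{"offset": [tx, ty, tz], "yaw": yaw, "jaw": jaw}, ...]. A call has 1 to 10 rows; each row is the pose to reach, as a shift and turn from the pose measured when the call began, along the tool's axes at that moment; what a row does not reach only later rows make up. A row lasts 1/12 s, in which the tool goes at most 41.7 mm and 7.16 degrees, less where a joint would pass 70% of its speed; a pose out of reach is approached as far as the arm can. A call with a gripper value outside its range is refused whole. The fingers move at their own pace and stop on an object; "squeeze" is the grip in N (left out, the last holds). Time passes only in rows, so rows that repeat a pose let the fingers close. It gives the time, the measured TCP pose, the force and the opening at its end, in the units of the state.
- manip.get_obs(): the state, without advancing time (a new reading comes with each control period).
- manip.camera(name): name is "scene" or "top" or "wrist"; returns a dict with "pixels" (400x640x3 uint8, red, green, blue), "depth" (400x640 float32, m along the optical axis (not along the pixel's ray), 0 where there is no reading), "intrinsics" (3x3 intrinsics, pixels), "R" (3x3) and "t" (3): a world point X has camera coordinates R X + t; the wrist camera has in their place "mount" (4x4, takes a point from camera to tool coordinates, whose origin is the TCP and whose axes are the tool frame's). Camera axes: x right, y down, z forward; pixel columns grow to the right and rows downward; lengths in m; the calibration is good to about 2 mm. The wrist camera is an equidistant fisheye: a pixel r from the principal point sees the ray r / f radians off the axis. A picture is of the moment at which its call begins: read the wrist's pose just before it.
- manip.hand_in(): hands the job in, once; it reports no verdict.
Trained networks look in a picture, given as the dict that the camera call returned (one of the last four; its "shot" number tells which), for a name from the list of things; names that differ only in an ending like _2 or _b are one class to them, and where a whole thing is asked for, a point or a joint stands for the part that bears it (a point fixed in the world has none). Each returns a list of dicts, best first, with "confidence" (0 to 1); they miss things now and then, are a little off and sometimes report something else, mostly with a low value. They report only what shows in the picture. A call takes as long as a camera call.
- manip.recognise(picture, query): "bbox" ([left, top, right, bottom] in pixels, round what is visible of it).
- manip.spot_point(picture, query): "centre" ([column, row] in pixels: a listed point, or the origin of a listed thing).
The state is a dict: "clock": time; "joint_pos": joint angles; "joint_velocities": joint speeds; "tau": joint torques, N m; "position": TCP position; "ee_rot": TCP orientation; "ft_force": force on the tool from outside, world axes, zero at the start; "torque": the same for the moment, N m; "grip_width": opening from 0.0 (shut) to 1.0 (fully open).
Only numpy, scipy, OpenCV 4.12 (cv2) and the standard library are available. Lean on these libraries where they do the work, as an engineer would, in place of code of your own. Each camera call takes 0.05 s, during which the arm holds its last target. There are 200 camera calls.

TASK

Check that the red brake lever stops short of the push bar: with the outside of the fingers, press the lever in towards the bar as far as it goes, firmly but without ramming it, hold it there for two seconds, then let it swing all the way back out and move clear. Do not pinch the lever between the fingers or touch the bar, and do not push the stand or the things around it out of place.

Things in the scene. Friction and masses are not known exactly. Their poses are not given: they have to be found in the camera images.
- lever (a joint): the lever's hinge (vertical axis): 0 fully out, where its spring keeps it; grows as it is pressed in; 0.35 rad at its hard stop, where the blade is parallel to the bar, about 19 mm short of it. The spring pushes back with about 3 N at lever_pad when out, 8 N at the stop; pressed further there, the force rises steeply
- lever_pad (a point): the spot to press: outer face of the red blade (away from the bar), mid height, 135 mm above the bench, 95 mm from the hinge. Blade 12 mm thick, 18 high, 130 long, 20 mm ball at its free end. Axes turn with the lever: x square into the blade, the way to press; y along it to the hinge; z up. Seen from above it turns anticlockwise when pressed; this spot moves 33 mm
- stand: the loose but heavy (6 kg) bench stand: dark steel plate 160 x 340 x 14 mm with two grey posts, 290 mm apart, carrying the bar. Origin at the centre of the plate's underside; x horizontal, square to the bar, from the lever's side to the far side (the way the lever is pressed); y along the bar to the lever's hinge end; z up
- bar: the push bar on the stand: horizontal steel tube with black rubber sleeve, 27 mm across, 290 mm long, axis 135 mm above the bench. Origin at its middle, y along it. An aluminium bracket on it (36 mm high, reaching 50 mm from the bar's axis), 78 mm from its middle, carries the lever's hinge, 39 mm from the bar's axis
- carton: a small cardboard carton, 90 x 70 x 45 mm, standing loose; origin at the centre of its underside. Leave it alone
- tape: a roll of beige tape lying flat, 90 mm across, 24 mm high; origin at the centre of its underside. Leave it alone
- bottle: a small blue bottle, 50 mm across, 110 mm tall, standing; origin at the centre of its underside. Leave it alone

How it is judged:
On the way, in this order (a step that is already met when the one before it is completed fails the run):
1. the fingers hold the lever in at its stop (within 0.03 rad) for one second (value of joint lever above 0.32 rad and contact force between the fingers and lever above 1.5 N), for 1 s.
2. the lever has swung back out (within 0.03 rad) (value of joint lever below 0.03 rad), for 0.2 s.
At the end, for the whole second after the job is handed in: The lever is back out (within 0.03 rad), the stand within 10 mm of where it stood and at rest, carton, tape and bottle upright within 20 mm of where they stood (value of joint lever below 0.03 rad and distance of stand from where it was at the start of the episode below 0.01 m and distance of each of carton, tape, bottle from where it was at the start of the episode below 0.02 m and angle between each of carton, tape, bottle's own z axis and vertical below 0.1 rad and linear speed of stand below 0.01 m/s); the robot touches nothing.
It fails at once if the lever is rammed or strained (over 45 N) (contact force between the fingers and lever above 45 N).
It fails at once if the fingers touch the bar (contact force between the fingers and bar above 1 N).
It fails at once if the lever is taken between the fingers or pressed with their inside (contact force between the fingers and lever above 1 N and x of the grasp point in the frame of lever_pad above 0.004 m and z of the grasp point in the frame of lever_pad below 0.02 m).
It fails at once if the stand is shifted or lifted by more than 10 mm (distance of stand from where it was at the start of the episode above 0.01 m).
It fails at once if carton, tape or bottle is moved or lifted by more than 20 mm (distance of any of carton, tape, bottle from where it was at the start of the episode above 0.02 m).
It also fails if it takes over 45 s, if anything falls off the work surface, if the arm or the gripper's body presses on something with over 40 N, if the wrist force passes 120 N, or if a joint passes its speed limit or range.

## Working session

There is one attempt and no reset: what is moved stays moved. The work goes in short steps, Python scripts to look and compute and a tool call to move; the robot and the scene stay as the last step left them, time stands still between calls to the robot, and variables do not carry over. Pictures are saved under pics/ and viewed, about 8 in all and at most 12, crops included, and the job is handed in when it is done.

Besides the shell and the picture viewer there is one more tool, called after "Emit:" as name([rows], argument=value, ...), one row to a line, values as JSON. move_arm: Moves the arm, as the interface text tells. Its arguments: {"type":"object","properties":{"increments":{"type":"array","items":{"type":"object","properties":{"offset":{"type":"array","items":{"type":"number"}},"yaw":{"type":"number"},"jaw":{"type":"number"}}}},"squeeze":{"type":"number"}},"required":["increments"]}

```bash
mkdir -p pics; cat > h.py <<'E'
from workcell import manip
import numpy as np, cv2
def world(c,px,w=2):
    u,v=int(round(px[0])),int(round(px[1]))
    d=c["depth"][max(v-w,0):v+w+1,max(u-w,0):u+w+1]; d=d[d>0]
    z=np.median(d) if d.size else np.nan
    K=c["intrinsics"]; p=np.array([(px[0]-K[0,2])/K[0,0],(px[1]-K[1,2])/K[1,1],1])*z
    return c["R"].T@(p-c["t"])
def cloud(c):
    K=c["intrinsics"]; v,u=np.mgrid[:400,:640]; z=c["depth"]
    p=np.stack([(u-K[0,2])/K[0,0]*z,(v-K[1,2])/K[1,1]*z,z],-1)
    return (p-c["t"])@c["R"]
E
python3 - <<'E'
from h import *
o=manip.get_obs(); print({k:np.round(v,4) for k,v in o.items()}, manip.tcp_to_tips)
for n in ["top","scene"]:
    c=manip.camera(n); cv2.imwrite(f"pics/{n}1.png",c["pixels"][...,::-1])
    for q in ["lever","lever_pad","stand","bar","carton","tape","bottle"]:
        for r in manip.spot_point(c,q)[:1]: print(n,q,np.round(r["centre"],1),round(r["confidence"],2),np.round(world(c,r["centre"]),3))
    P=cloud(c); hsv=cv2.cvtColor(c["pixels"],cv2.COLOR_RGB2HSV)
    m=((hsv[...,0]<8)|(hsv[...,0]>172))&(hsv[...,1]>150)&(hsv[...,2]>60)&(c["depth"]>0)&(P[...,2]>.12)&(P[...,2]<.16)
    X=P[m]; print(n,len(X))
    if len(X)>20:
        mu=np.median(X,0);xy=X[:,:2]; vx,vy,a,b=cv2.fitLine(xy.astype(np.float32),cv2.DIST_HUBER,0,.01,.01).ravel()
        s=(xy-[a,b])@[vx,vy]; print(mu,vx,vy,a,b,np.percentile(s,[0,2,50,98,100]),np.percentile(X[:,2],[2,50,98]))
E
```

```text
{'clock': np.float64(0.0), 'joint_pos': array([-1.2766,  0.3329, -0.0647,  1.4609,  0.0216,  1.3499, -0.0885]), 'joint_velocities': array([ 0.0007, -0.001 ,  0.0012, -0.0013, -0.0016, -0.0005,  0.    ]), 'tau': array([-6.00000e-04, -6.25460e+01,  4.86000e-02, -3.91596e+01,
        1.61000e-02,  1.01000e-02, -0.00000e+00]), 'position': array([0.1946, 0.5935, 0.2167]), 'ee_rot': array([ 0.6987, -0.1116,  0.1115, -0.6978]), 'ft_force': array([-0.7487,  0.071 ,  1.1896]), 'torque': array([-0.0285,  0.0256, -0.0281]), 'grip_width': np.float64(0.997)} 0.017Traceback (most recent call last):
  File "<stdin>", line 6, in <module>
ValueError: it knows: bar, bottle, carton, lever_pad, stand, tape
```

```bash
python3 - <<'E'
from h import *
from scipy.spatial.transform import Rotation as R
print(R.from_quat(manip.get_obs()["ee_rot"]).as_matrix().round(3))
for n in ["top","scene"]:
    c=manip.camera(n); cv2.imwrite(f"pics/{n}1.png",c["pixels"][...,::-1])
    for q in ["lever_pad","stand","bar","carton","tape","bottle"]:
        for r in manip.spot_point(c,q)[:1]: print(n,q,np.round(r["centre"],1),round(r["confidence"],2),np.round(world(c,r["centre"]),3))
    P=cloud(c); hsv=cv2.cvtColor(c["pixels"],cv2.COLOR_RGB2HSV)
    m=((hsv[...,0]<8)|(hsv[...,0]>172))&(hsv[...,1]>150)&(hsv[...,2]>60)&(c["depth"]>0)&(P[...,2]>.12)&(P[...,2]<.16)
    X=P[m]; print(n,len(X))
    if len(X)>20:
        mu=np.median(X,0);xy=X[:,:2]; vx,vy,a,b=cv2.fitLine(xy.astype(np.float32),cv2.DIST_HUBER,0,.01,.01).ravel()
        s=(xy-[a,b])@[vx,vy]; print(mu,vx,vy,a,b,np.percentile(s,[0,2,50,98,100]),np.percentile(X[:,2],[2,50,98]))
E
```

```text
[[ 0.95  -0.     0.311]
 [-0.311 -0.001  0.95 ]
 [ 0.    -1.    -0.001]]
top lever_pad [318.2 227.7] 0.73 [0.514 0.049 0.02 ]
top stand [300.4 204.9] 0.89 [0.572 0.097 0.015]
top bar [298.8 198.3] 0.96 [0.571 0.097 0.148]
top carton [273.5 278.6] 0.94 [0.383 0.157 0.046]
top tape [206.9 243.1] 0.64 [ 0.469  0.336 -0.   ]
top bottle [393.2 184.8] 0.67 [ 0.625 -0.139  0.053]
top 272
[0.51106814 0.07660452 0.14392833] 0.026829436 0.99964005 0.5112075 0.07653849 [-0.06027297 -0.05779364  0.00010486  0.06126297  0.06473733] [0.13950639 0.14392833 0.1493119 ]
scene lever_pad [317.8 176.6] 0.57 [0.514 0.067 0.142]
scene stand [326.1 242.1] 0.85 [0.591 0.095 0.013]
scene bar [327.7 199. ] 0.56 [0.585 0.097 0.142]
scene carton [360.3 191.5] 0.64 [0.563 0.164 0.152]
scene tape [428.5 220.8] 0.96 [ 0.477  0.335 -0.001]
scene bottle [217.8 253.1] 0.89 [ 0.669 -0.138  0.029]
scene 422
[0.51741147 0.0835321  0.13902425] 0.022789845 0.9997403 0.5166598 0.08294019 [-0.06588218 -0.06168317  0.00064383  0.06004507  0.06377378] [0.12804074 0.13902425 0.14377898]
```

View pics/top1.png

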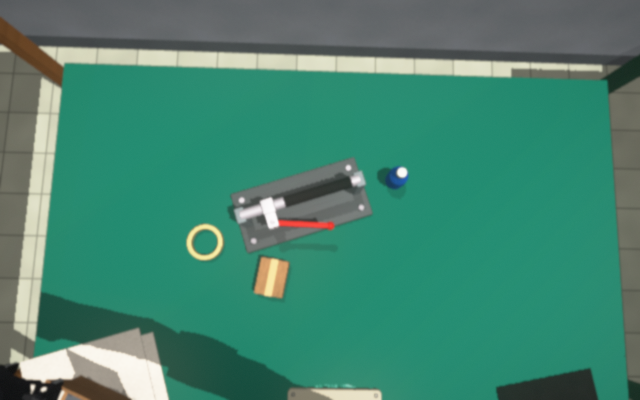

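View pics/scene1.png

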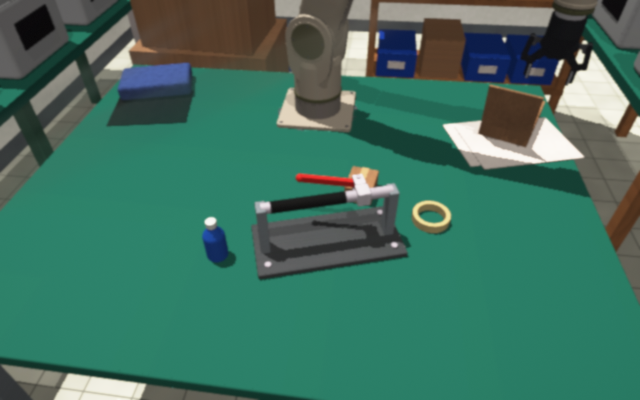

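The top view shows the stand at about (300,205), with the lever's hinge at about (270,215) and the ball end at (332,226). The lever's outer side faces the robot. The carton is at (272,278), tape at (206,243) and bottle at (397,177). The scene view agrees, with the red lever at (297–350,180) and the gripper far off to the left of the stand. I'll press in about +x with the side of the shut fingers. First I close the jaws and move across at height.

Emit:
move_arm([
  {"offset": [0.015, 0, -0.017], "yaw": -2, "jaw": 255},
  {"offset": [0.04, 0, -0.045], "yaw": -5, "jaw": 255},
  {"offset": [0.065, 0, -0.073], "yaw": -9, "jaw": 255},
  {"offset": [0.09, 0, -0.1], "yaw": -13, "jaw": 255},
  {"offset": [0.115, 0, -0.128], "yaw": -17, "jaw": 255},
  {"offset": [0.14, 0, -0.156], "yaw": -21, "jaw": 255},
  {"offset": [0.165, 0, -0.184], "yaw": -25, "jaw": 255},
  {"offset": [0.19, 0, -0.212], "yaw": -29, "jaw": 255},
  {"offset": [0.215, 0, -0.24], "yaw": -33, "jaw": 255},
  {"offset": [0.235, 0, -0.262], "yaw": -36, "jaw": 255},
], squeeze=60)

```text
clock: 1.58
position: [0.3373, 0.2691, 0.2178]
ee_rot: [-0.698, -0.111, 0.11, 0.699]
ft_force: [0.0, 0.6, 0.2]
grip_width: -0.001
```

```bash
python3 - <<'E'
from h import *
from scipy.spatial.transform import Rotation as R
o=manip.get_obs(); M=R.from_quat(o["ee_rot"]).as_matrix(); print(M.round(3),o["position"],o["joint_pos"].round(2))
for n in ["top","scene"]:
    c=manip.camera(n); P=cloud(c); g=c["pixels"].max(-1)
    m=(g<60)&(P[...,2]>.115)&(P[...,2]<.155)&(abs(P[...,0]-.575)<.08)&(abs(P[...,1]-.08)<.16)
    xy=P[m][:,:2].astype(np.float32); vx,vy,a,b=cv2.fitLine(xy,cv2.DIST_HUBER,0,.01,.01).ravel()
    print(n,len(xy),"yaw",np.arctan2(-vx,vy) if vy>0 else np.arctan2(vx,-vy),a,b)
print("tool offset to stage",M.T@(np.array([.445,.045,.217])-o["position"]))
E
```

```text
[[ 0.951  0.    -0.308]
 [ 0.308  0.001  0.951]
 [ 0.001 -1.     0.   ]] [0.33730398 0.26905656 0.2177579 ] [-0.92 -0.11  0.13  1.94  0.01  1.3   1.09]
top 622 yaw 0.3220634 0.589443 0.051929947
scene 835 yaw 0.33335933 0.5974872 0.061153483
tool offset to stage [ 0.03335351  0.00065602 -0.24634826]
```

Emit:
move_arm([
  {"offset": [0.003, 0, -0.025], "yaw": -1, "jaw": 255},
  {"offset": [0.007, 0, -0.058], "yaw": -1, "jaw": 255},
  {"offset": [0.012, 0, -0.094], "yaw": -1, "jaw": 255},
  {"offset": [0.017, 0, -0.13], "yaw": -1, "jaw": 255},
  {"offset": [0.021, 0, -0.165], "yaw": -1, "jaw": 255},
  {"offset": [0.026, 0, -0.195], "yaw": -1, "jaw": 255},
  {"offset": [0.03, 0, -0.22], "yaw": -1, "jaw": 255},
  {"offset": [0.032, 0, -0.238], "yaw": -1, "jaw": 255},
  {"offset": [0.033, 0, -0.246], "yaw": -1, "jaw": 255},
  {"offset": [0.033, 0, -0.246], "yaw": -1, "jaw": 255},
])

```text
clock: 2.52
position: [0.4449, 0.0419, 0.218]
ee_rot: [-0.698, -0.114, 0.113, 0.698]
ft_force: [-0.5, -0.1, 0.2]
grip_width: 0.003
```

Emit:
move_arm([
  {"offset": [0, 0.01, 0], "yaw": 0, "jaw": 255},
  {"offset": [0, 0.025, 0], "yaw": 0, "jaw": 255},
  {"offset": [0, 0.042, 0], "yaw": 0, "jaw": 255},
  {"offset": [0, 0.06, 0], "yaw": 0, "jaw": 255},
  {"offset": [0, 0.072, 0], "yaw": 0, "jaw": 255},
  {"offset": [0, 0.08, 0], "yaw": 0, "jaw": 255},
  {"offset": [0, 0.08, 0], "yaw": 0, "jaw": 255},
])

```text
clock: 3.1
position: [0.4435, 0.0429, 0.1362]
ee_rot: [0.698, 0.113, -0.115, -0.698]
ft_force: [-0.4, 0.1, -0.3]
grip_width: 0.001
```

```bash
python3 - <<'E'
from h import *
from scipy.spatial.transform import Rotation as R
o=manip.get_obs(); M=R.from_quat(o["ee_rot"]).as_matrix(); print(M.round(3),o["position"],o["ft_force"])
c=manip.camera("scene"); cv2.imwrite("pics/s2.png",cv2.resize(c["pixels"][80:280,200:440,::-1],None,fx=3,fy=3))
c=manip.camera("top");r=manip.spot_point(c,"lever_pad"); print(r[:1])
if r:
    K=c["intrinsics"];u=r[0]["centre"];d=c["R"].T@np.array([(u[0]-K[0,2])/K[0,0],(u[1]-K[1,2])/K[1,1],1]);C=-c["R"].T@c["t"]
    print("pad at z=.135",C+d*(.135-C[2])/d[2])
E
```

```text
[[ 0.948 -0.002 -0.318]
 [ 0.318 -0.     0.948]
 [-0.002 -1.     0.   ]] [0.443534   0.0429475  0.13617001] [-0.44025579  0.07856806 -0.34794307]
[{'centre': [210.5, 241.8], 'confidence': 0.41}]
pad at z=.135 [0.46661408 0.29701026 0.135     ]
```

View pics/s2.png

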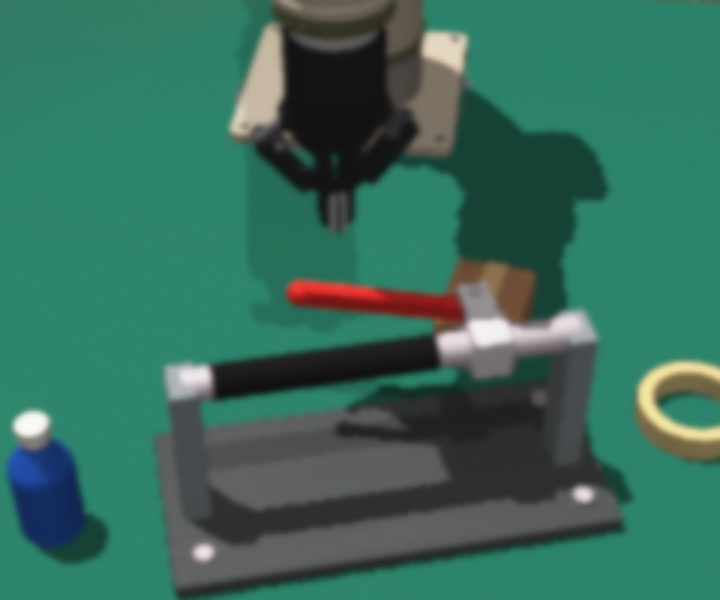

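The scene crop shows the shut fingers at (337,210), clear of the red lever at (290–465,300) on its outer side, and nothing has moved. Next I approach gently along tool x.

Emit:
move_arm([
  {"offset": [0.008, 0, -0.002], "yaw": 0, "jaw": 255},
  {"offset": [0.018, 0, -0.005], "yaw": 0, "jaw": 255},
  {"offset": [0.028, 0, -0.008], "yaw": 0, "jaw": 255},
  {"offset": [0.034, 0, -0.008], "yaw": 0, "jaw": 255},
  {"offset": [0.04, 0, -0.008], "yaw": 0, "jaw": 255},
  {"offset": [0.044, 0, -0.008], "yaw": 0, "jaw": 255},
  {"offset": [0.048, 0, -0.008], "yaw": 0, "jaw": 255},
  {"offset": [0.052, 0, -0.008], "yaw": 0, "jaw": 255},
  {"offset": [0.055, 0, -0.008], "yaw": 0, "jaw": 255},
  {"offset": [0.055, 0, -0.008], "yaw": 0, "jaw": 255},
])

```text
clock: 4.08
position: [0.5003, 0.0527, 0.1387]
ee_rot: [-0.698, -0.114, 0.113, 0.698]
ft_force: [-0.6, -0.2, -0.2]
grip_width: 0.003
```

Emit:
move_arm([
  {"offset": [0.003, 0.002, 0], "yaw": 0, "jaw": 255},
  {"offset": [0.006, 0.002, 0], "yaw": 0, "jaw": 255},
  {"offset": [0.008, 0.002, 0], "yaw": 0, "jaw": 255},
  {"offset": [0.01, 0.002, 0], "yaw": 0, "jaw": 255},
  {"offset": [0.01, 0.002, 0], "yaw": 0, "jaw": 255},
])

```text
clock: 4.5
position: [0.5101, 0.056, 0.1367]
ee_rot: [-0.698, -0.114, 0.113, 0.698]
ft_force: [-0.5, -0.8, -0.6]
grip_width: 0.003
```

```bash
python3 - <<'E'
from h import *
o=manip.get_obs(); print(o["position"],o["ft_force"])
c=manip.camera("scene"); cv2.imwrite("pics/s3.png",cv2.resize(c["pixels"][100:280,230:430,::-1],None,fx=3,fy=3))
E
```

```text
[0.51010289 0.05598127 0.1367296 ] [-0.5266559  -0.79240391 -0.63058016]
```

View pics/s3.png

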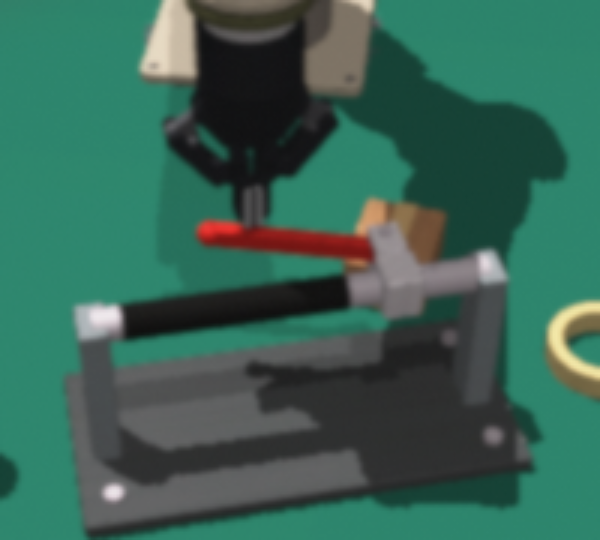

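The fingers at (252,205) are right behind the lever at its ball-side half. Its ball is still at about (212,232), so there is no force yet. I continue in small steps.

Emit:
move_arm([
  {"offset": [0.002, 0, 0], "yaw": 0, "jaw": 255},
  {"offset": [0.004, 0, 0], "yaw": 0, "jaw": 255},
  {"offset": [0.006, 0, 0], "yaw": 0, "jaw": 255},
  {"offset": [0.008, 0, 0], "yaw": 0, "jaw": 255},
  {"offset": [0.008, 0, 0], "yaw": 0, "jaw": 255},
])

```text
clock: 4.97
position: [0.5178, 0.0586, 0.1367]
ee_rot: [-0.698, -0.114, 0.113, 0.698]
ft_force: [-0.0, 0.9, 0.9]
grip_width: -0.002
```

```bash
python3 - <<'E'
from h import *
o=manip.get_obs(); print(o["position"],o["ft_force"])
for n in ["scene","top"]:
    c=manip.camera(n); P=cloud(c); hsv=cv2.cvtColor(c["pixels"],cv2.COLOR_RGB2HSV)
    m=((hsv[...,0]<8)|(hsv[...,0]>172))&(hsv[...,1]>150)&(hsv[...,2]>60)&(c["depth"]>0)&(P[...,2]>.12)&(P[...,2]<.16)
    X=P[m]; xy=X[:,:2].astype(np.float32);vx,vy,a,b=cv2.fitLine(xy,cv2.DIST_HUBER,0,.01,.01).ravel(); print(n,len(X),vx,vy,a,b,X.min(0),X.max(0))
w=manip.camera("wrist")["pixels"]; cv2.imwrite("pics/w1.png",w[...,::-1])
E
```

```text
[0.51784372 0.05859876 0.13673018] [-0.04209384  0.86487488  0.91316   ]
scene 393 0.02527178 0.99968064 0.51763767 0.07456961 [0.50588783 0.01703331 0.12591444] [0.52878723 0.14677722 0.1573203 ]
top 19 0.36517563 0.93093866 0.5140206 0.13557594 [0.51014186 0.12947467 0.13991174] [0.51769591 0.14143681 0.14717779]
```

View pics/w1.png

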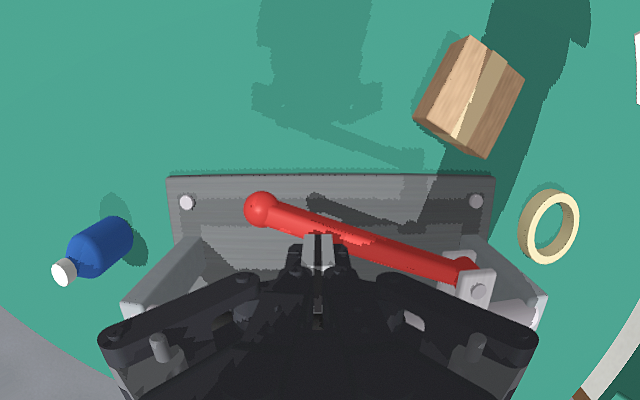

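The wrist view shows the fingertips at (318,245) level with, or past, the red lever at (260–470,205–270), yet there is no force. I'll check depths in tool coordinates before moving on.

```bash
python3 - <<'E'
from h import *
from scipy.spatial.transform import Rotation as R
o=manip.get_obs();M=R.from_quat(o["ee_rot"]).as_matrix()
c=manip.camera("wrist");K=c["intrinsics"];v,u=np.mgrid[:400,:640]
x=(u-K[0,2])/K[0,0];y=(v-K[1,2])/K[1,1];r=np.hypot(x,y)+1e-9;s=np.tan(r)/r;z=c["depth"]
P=np.stack([x*s*z,y*s*z,z],-1)@c["mount"][:3,:3].T+c["mount"][:3,3]
np.save("wt.npy",P); print(c["mount"].round(3).tolist(),K.round(1).tolist())
for q in [(262,208),(290,220),(310,224),(340,240),(318,240),(310,240),(318,250),(330,250),(318,262),(400,250),(450,265),(185,202),(318,180),(470,280),(455,90)]:
    t=P[q[1],q[0]]; print(q,z[q[1],q[0]].round(3),"tool",t.round(4),"world",(o["position"]+M@t).round(4),c["pixels"][q[1],q[0]])
E
```

```text
[[-0.001, 0.965, 0.261, -0.066], [0.0, -0.261, 0.965, -0.157], [1.0, 0.001, -0.0, 0.0], [0.0, 0.0, 0.0, 1.0]] [[309.7, 0.0, 317.5], [0.0, 309.7, 198.5], [0.0, 0.0, 1.0]]
(262, 208) 0.155 tool [-0.0208 -0.0086 -0.0278] world [0.5066 0.0254 0.1452] [230  85  81]
(290, 220) 0.157 tool [-0.0144 -0.0084 -0.0137] world [0.5082 0.0408 0.145 ] [240  98  93]
(310, 224) 0.157 tool [-0.0123 -0.0085 -0.0036] world [0.5069 0.0511 0.1451] [227  84  80]
(340, 240) 0.16 tool [-0.0034 -0.0084  0.012 ] world [0.5104 0.0686 0.145 ] [136  42  40]
(318, 240) 0.14 tool [-0.0113 -0.0271  0.0005] world [0.5065 0.0552 0.1638] [37 36 39]
(310, 240) 0.14 tool [-0.011  -0.0265 -0.0032] world [0.5079 0.0519 0.1632] [136 138 142]
(318, 250) 0.13 tool [-0.0111 -0.0375  0.0005] world [0.5067 0.0553 0.1742] [39 37 42]
(330, 250) 0.129 tool [-0.0113 -0.0381  0.0055] world [0.5049 0.06   0.1748] [137 138 141]
(318, 262) 0.119 tool [-0.0108 -0.0482  0.0005] world [0.507  0.0554 0.1849] [37 37 39]
(400, 250) 0.165 tool [ 0.0043 -0.0055  0.0456] world [0.5071 0.103  0.1422] [139  38  37]
(450, 265) 0.169 tool [ 0.0163 -0.0038  0.0788] world [0.5079 0.1383 0.1405] [130  37  35]
(185, 202) 0.285 tool [ 0.0117  0.1167 -0.1295] world [ 0.5699 -0.0607  0.02  ] [217 214 220]
(318, 180) 0.284 tool [-0.0081  0.1219  0.0007] world [0.5097 0.0565 0.0148] [133 137 138]
(470, 280) 0.157 tool [ 0.0196 -0.0175  0.0868] world [0.5085 0.1469 0.1542] [183 180 183]
(455, 90) 0.232 tool [-0.0935  0.0906  0.1157] world [0.3923 0.1385 0.0459] [229 195 158]
```

```bash
python3 - <<'E'
import numpy as np,cv2
P=np.load("wt.npy")
for cidx in (306,318,328): print(cidx,[(r,*(P[r,cidx]*1000).round(1)) for r in range(204,246,3)])
im=cv2.imread("pics/w1.png")[170:300,230:410]; cv2.imwrite("pics/w1c.png",cv2.resize(im,None,fx=4,fy=4,interpolation=cv2.INTER_NEAREST))
E
```

```text
306 [(204, np.float64(14.6), np.float64(121.2), np.float64(-10.5)), (207, np.float64(17.6), np.float64(121.3), np.float64(-10.5)), (210, np.float64(-15.1), np.float64(6.5), np.float64(-6.1)), (213, np.float64(-14.6), np.float64(2.6), np.float64(-6.0)), (216, np.float64(-15.2), np.float64(-4.4), np.float64(-5.7)), (219, np.float64(-14.2), np.float64(-6.2), np.float64(-5.7)), (222, np.float64(-13.4), np.float64(-8.6), np.float64(-5.6)), (225, np.float64(-11.6), np.float64(-8.1), np.float64(-5.6)), (228, np.float64(-9.7), np.float64(-7.5), np.float64(-5.7)), (231, np.float64(-7.9), np.float64(-7.0), np.float64(-5.7)), (234, np.float64(-11.1), np.float64(-19.3), np.float64(-5.2)), (237, np.float64(-11.1), np.float64(-23.1), np.float64(-5.1)), (240, np.float64(-10.8), np.float64(-25.9), np.float64(-5.0)), (243, np.float64(-11.5), np.float64(-31.1), np.float64(-4.8))]
318 [(204, np.float64(15.1), np.float64(123.0), np.float64(0.7)), (207, np.float64(17.7), np.float64(121.7), np.float64(0.7)), (210, np.float64(20.7), np.float64(121.8), np.float64(0.7)), (213, np.float64(23.6), np.float64(12
[... 800 characters left out ...]
122.7), np.float64(10.2)), (213, np.float64(23.7), np.float64(122.0), np.float64(10.2)), (216, np.float64(26.9), np.float64(122.6), np.float64(10.2)), (219, np.float64(-10.3), np.float64(5.2), np.float64(6.1)), (222, np.float64(-10.7), np.float64(-0.9), np.float64(5.9)), (225, np.float64(-10.4), np.float64(-4.7), np.float64(5.7)), (228, np.float64(-9.6), np.float64(-7.2), np.float64(5.7)), (231, np.float64(-8.4), np.float64(-8.2), np.float64(5.7)), (234, np.float64(-11.0), np.float64(-19.1), np.float64(5.3)), (237, np.float64(-10.8), np.float64(-22.3), np.float64(5.2)), (240, np.float64(-11.3), np.float64(-27.2), np.float64(5.0)), (243, np.float64(-10.8), np.float64(-29.3), np.float64(5.0))]
```

View pics/w1c.png

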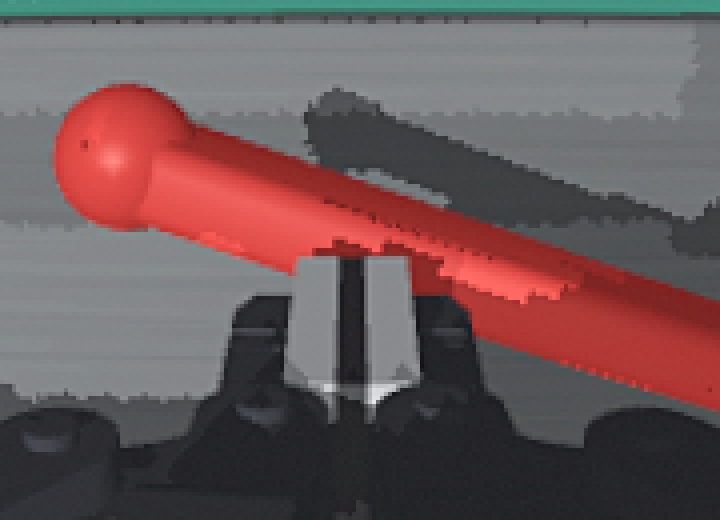

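The tips actually end about 19 mm behind the reported TCP, not 17 mm ahead of it. They are hovering about 10 mm above the blade top (z 0.145), which is why there's no force. I'll back off, lower further and re-check, after seeing how low the linkage hangs.

```bash
python3 - <<'E'
import numpy as np
P=np.load("wt.npy").reshape(-1,3); ok=np.isfinite(P).all(1)
P=P[ok&(P[:,1]<-.015)&(abs(P[:,0])<.06)&(abs(P[:,2])<.09)]
for a in np.arange(-.1,-.015,.008):
    q=P[(P[:,1]>=a)&(P[:,1]<a+.008)]
    if len(q)>5: print("y%.3f"%a,len(q),"x",np.percentile(q[:,0],[1,50,99]).round(3),"z",np.percentile(q[:,2],[1,99]).round(3))
E
```

```text
y-0.100 6099 x [-0.018 -0.012  0.001] z [-0.056  0.057]
y-0.092 5959 x [-0.018 -0.012  0.005] z [-0.05   0.051]
y-0.084 3021 x [-0.018 -0.012  0.008] z [-0.045  0.046]
y-0.076 4013 x [-0.013 -0.009  0.008] z [-0.038  0.039]
y-0.068 2443 x [-0.014 -0.012  0.008] z [-0.033  0.034]
y-0.060 842 x [-0.014 -0.011  0.009] z [-0.025  0.025]
y-0.052 535 x [-0.012 -0.011  0.01 ] z [-0.011  0.01 ]
y-0.044 472 x [-0.012 -0.011 -0.006] z [-0.013  0.013]
y-0.036 456 x [-0.012 -0.008 -0.006] z [-0.013  0.013]
y-0.028 337 x [-0.012 -0.011  0.013] z [-0.012  0.061]
y-0.020 380 x [-0.011  0.024  0.034] z [-0.005  0.09 ]
```

Emit:
move_arm([
  {"offset": [-0.01, 0, 0], "yaw": 0, "jaw": 255},
  {"offset": [-0.025, 0, 0], "yaw": 0, "jaw": 255},
  {"offset": [-0.04, 0, 0], "yaw": 0, "jaw": 255},
  {"offset": [-0.048, 0, 0], "yaw": 0, "jaw": 255},
  {"offset": [-0.05, 0, 0], "yaw": 0, "jaw": 255},
  {"offset": [-0.05, 0, 0], "yaw": 0, "jaw": 255},
])

```text
clock: 5.67
position: [0.4697, 0.0425, 0.1368]
ee_rot: [-0.698, -0.114, 0.113, 0.698]
ft_force: [0.6, 0.1, -0.2]
grip_width: -0.003
```

Emit:
move_arm([
  {"offset": [0, 0.01, 0], "yaw": 0, "jaw": 255},
  {"offset": [0, 0.022, 0], "yaw": 0, "jaw": 255},
  {"offset": [0, 0.031, 0], "yaw": 0, "jaw": 255},
  {"offset": [0, 0.032, 0], "yaw": 0, "jaw": 255},
  {"offset": [0, 0.032, 0], "yaw": 0, "jaw": 255},
])

```text
clock: 6.08
position: [0.4695, 0.0424, 0.104]
ee_rot: [-0.698, -0.114, 0.113, 0.698]
ft_force: [0.6, -0.2, -0.1]
grip_width: 0.0
```

```bash
cat >> h.py <<'E'
def wrist(name=None):
    from scipy.spatial.transform import Rotation as R
    o=manip.get_obs();M=R.from_quat(o["ee_rot"]).as_matrix()
    c=manip.camera("wrist");K=c["intrinsics"];v,u=np.mgrid[:400,:640]
    x=(u-K[0,2])/K[0,0];y=(v-K[1,2])/K[1,1];r=np.hypot(x,y)+1e-9;s=np.tan(r)/r;z=c["depth"]
    P=np.stack([x*s*z,y*s*z,z],-1)@c["mount"][:3,:3].T+c["mount"][:3,3]
    if name: cv2.imwrite(f"pics/{name}.png",c["pixels"][...,::-1])
    hsv=cv2.cvtColor(c["pixels"],cv2.COLOR_RGB2HSV)
    red=((hsv[...,0]<8)|(hsv[...,0]>172))&(hsv[...,1]>120)&(z>0)
    W=o["position"]+P@M.T
    return o,M,c,P,W,red
E
python3 - <<'E'
from h import *
o,M,c,P,W,red=wrist("w2")
print(o["position"],o["ft_force"])
X=W[red&(W[...,2]>.138)&(W[...,2]<.15)]; vx,vy,a,b=cv2.fitLine(X[:,:2].astype(np.float32),cv2.DIST_HUBER,0,.01,.01).ravel()
print("lever top fit",len(X),vx,vy,a,b,X.min(0),X.max(0))
print("col318",[(r,*(P[r,318]*1000).round(0)) for r in range(195,250,5)])
E
```

```text
[0.46951429 0.04241714 0.10398331] [ 0.6042239  -0.22083205 -0.05531956]Traceback (most recent call last):
  File "<stdin>", line 4, in <module>
cv2.error: OpenCV(4.12.0) /io/opencv/modules/imgproc/src/linefit.cpp:50: error: (-215:Assertion failed) count > 0 in function 'fitLine2D_wods'
```

View pics/w2.png

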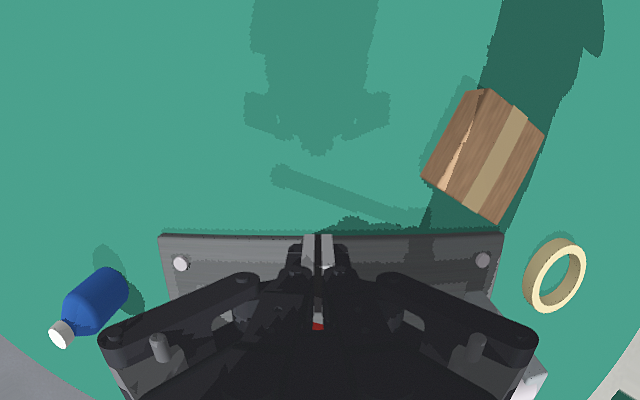

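In the wrist view the fingertips at (318,240) now stand in front of the stand edge. The lever is hidden on the far side of the hand, with just a red glint at (318,325), so the fingers are on the outer side at blade height. I approach again, gently.

Emit:
move_arm([
  {"offset": [0.004, 0, -0.002], "yaw": 0, "jaw": 255},
  {"offset": [0.008, 0, -0.004], "yaw": 0, "jaw": 255},
  {"offset": [0.011, 0, -0.004], "yaw": 0, "jaw": 255},
  {"offset": [0.014, 0, -0.004], "yaw": 0, "jaw": 255},
  {"offset": [0.017, 0, -0.004], "yaw": 0, "jaw": 255},
  {"offset": [0.02, 0, -0.004], "yaw": 0, "jaw": 255},
  {"offset": [0.023, 0, -0.004], "yaw": 0, "jaw": 255},
  {"offset": [0.025, 0, -0.004], "yaw": 0, "jaw": 255},
  {"offset": [0.025, 0, -0.004], "yaw": 0, "jaw": 255},
])

```text
clock: 6.88
position: [0.4947, 0.0465, 0.1045]
ee_rot: [-0.698, -0.114, 0.113, 0.698]
ft_force: [-2.7, -0.5, 1.5]
grip_width: 0.002
```

Emit:
move_arm([
  {"offset": [0.002, 0, 0], "yaw": 0, "jaw": 255},
  {"offset": [0.004, 0, 0], "yaw": 0, "jaw": 255},
  {"offset": [0.006, 0, 0], "yaw": 0, "jaw": 255},
  {"offset": [0.008, 0, 0], "yaw": 0, "jaw": 255},
  {"offset": [0.01, 0, 0], "yaw": 0, "jaw": 255},
  {"offset": [0.012, 0, 0], "yaw": 0, "jaw": 255},
  {"offset": [0.014, 0, 0], "yaw": 0, "jaw": 255},
  {"offset": [0.015, 0, 0], "yaw": 0, "jaw": 255},
  {"offset": [0.016, 0, 0], "yaw": 0, "jaw": 255},
  {"offset": [0.016, 0, 0], "yaw": 0, "jaw": 255},
])

```text
clock: 7.72
position: [0.5098, 0.051, 0.1043]
ee_rot: [0.698, 0.113, -0.113, -0.698]
ft_force: [-3.1, -4.5, 0.9]
grip_width: 0.003
```

```bash
python3 - <<'E'
from h import *
c=manip.camera("scene"); cv2.imwrite("pics/s4.png",cv2.resize(c["pixels"][100:280,230:430,::-1],None,fx=3,fy=3))
E
```

```text
(no output)
```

View pics/s4.png

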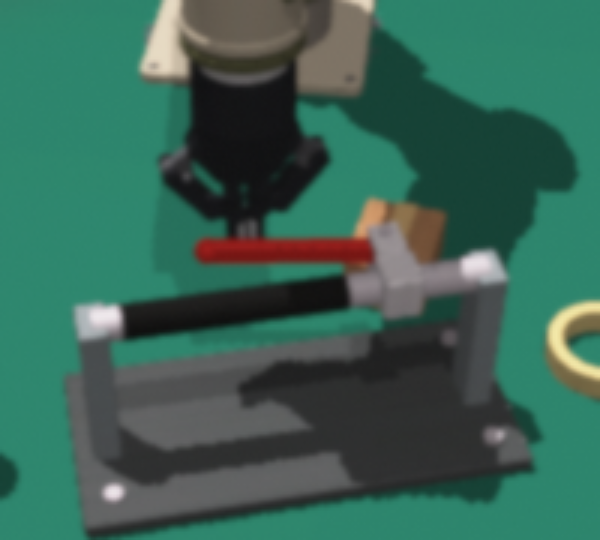

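The lever is swinging in properly: its ball is now at (208,250) and the fingers are behind the blade at (245,232). It is roughly half way in and the stand hasn't moved. I continue.

Emit:
move_arm([
  {"offset": [0.002, 0, 0], "yaw": 0, "jaw": 255},
  {"offset": [0.004, 0, 0], "yaw": 0, "jaw": 255},
  {"offset": [0.006, 0, 0], "yaw": 0, "jaw": 255},
  {"offset": [0.008, 0, 0], "yaw": 0, "jaw": 255},
  {"offset": [0.01, 0, 0], "yaw": 0, "jaw": 255},
  {"offset": [0.011, 0, 0], "yaw": 0, "jaw": 255},
  {"offset": [0.011, 0, 0], "yaw": 0, "jaw": 255},
])

```text
clock: 8.35
position: [0.52, 0.0534, 0.1041]
ee_rot: [0.699, 0.113, -0.113, -0.697]
ft_force: [-4.8, -6.7, 1.7]
grip_width: -0.004
```

Emit:
move_arm([
  {"offset": [0.001, 0, 0], "yaw": 0, "jaw": 255},
  {"offset": [0.002, 0, 0], "yaw": 0, "jaw": 255},
  {"offset": [0.002, 0, 0], "yaw": 0, "jaw": 255},
])

```text
clock: 8.6
position: [0.5217, 0.0536, 0.1041]
ee_rot: [0.699, 0.112, -0.114, -0.697]
ft_force: [-5.4, -3.4, 4.0]
grip_width: -0.006
```

```bash
python3 - <<'E'
from h import *
print(manip.get_obs()["torque"])
c=manip.camera("scene"); P=cloud(c); hsv=cv2.cvtColor(c["pixels"],cv2.COLOR_RGB2HSV)
m=((hsv[...,0]<8)|(hsv[...,0]>172))&(hsv[...,1]>150)&(hsv[...,2]>50)&(c["depth"]>0)&(P[...,2]>.12)&(P[...,2]<.16)
xy=P[m][:,:2].astype(np.float32);vx,vy,a,b=cv2.fitLine(xy,cv2.DIST_HUBER,0,.01,.01).ravel();print(len(xy),np.arctan2(-vx,vy),a,b)
E
```

```text
[-0.82280398  1.12709288 -0.06299239]
421 -2.8998952 0.5380749 0.08063185
```

Emit:
move_arm([
  {"offset": [0.001, 0, 0], "yaw": 0, "jaw": 255},
  {"offset": [0.002, 0, 0], "yaw": 0, "jaw": 255},
  {"offset": [0.003, 0, 0], "yaw": 0, "jaw": 255},
  {"offset": [0.004, 0, 0], "yaw": 0, "jaw": 255},
  {"offset": [0.004, 0, 0], "yaw": 0, "jaw": 255},
])

```text
clock: 9.07
position: [0.5254, 0.0544, 0.1041]
ee_rot: [0.699, 0.112, -0.114, -0.697]
ft_force: [-5.4, -3.8, 4.3]
grip_width: 0.003
```

Emit:
move_arm([
  {"offset": [0.001, 0, 0], "yaw": 0, "jaw": 255},
  {"offset": [0.002, 0, 0], "yaw": 0, "jaw": 255},
  {"offset": [0.002, 0, 0], "yaw": 0, "jaw": 255},
])

```text
clock: 9.32
position: [0.527, 0.0547, 0.1041]
ee_rot: [0.699, 0.111, -0.114, -0.697]
ft_force: [-6.6, -2.9, 5.3]
grip_width: -0.004
```

Emit:
move_arm([
  {"offset": [0.001, 0, 0], "yaw": 0, "jaw": 255},
  {"offset": [0.002, 0, 0], "yaw": 0, "jaw": 255},
  {"offset": [0.002, 0, 0], "yaw": 0, "jaw": 255},
])

```text
clock: 9.57
position: [0.5286, 0.0551, 0.1041]
ee_rot: [0.699, 0.111, -0.114, -0.697]
ft_force: [-6.2, -3.7, 4.4]
grip_width: -0.004
```

```bash
cat > lev.py <<'E'
from h import *
o=manip.get_obs();print(o["position"],o["ft_force"])
c=manip.camera("scene"); P=cloud(c); hsv=cv2.cvtColor(c["pixels"],cv2.COLOR_RGB2HSV)
m=((hsv[...,0]<8)|(hsv[...,0]>172))&(hsv[...,1]>150)&(hsv[...,2]>50)&(c["depth"]>0)&(P[...,2]>.12)&(P[...,2]<.16)
xy=P[m][:,:2].astype(np.float32);vx,vy,a,b=cv2.fitLine(xy,cv2.DIST_HUBER,0,.01,.01).ravel();print("lever",len(xy),np.arctan(-vx/vy)+.025,a,b)
m=(c["pixels"].max(-1)<60)&(P[...,2]>.125)&(P[...,2]<.155)&(P[...,0]>.555)&(P[...,0]<.65)&(abs(P[...,1]-.08)<.16)
xy=P[m][:,:2].astype(np.float32); vx,vy,a,b=cv2.fitLine(xy,cv2.DIST_HUBER,0,.01,.01).ravel();print("bar",len(xy),np.arctan(-vx/vy)+.025,a,b)
cv2.imwrite("pics/lev.png",cv2.resize(c["pixels"][100:280,230:430,::-1],None,fx=3,fy=3))
E
python3 lev.py
```

```text
[0.52863455 0.05512398 0.1041001 ] [-6.21488642 -3.7274423   4.40979049]
lever 424 0.3474486 0.546486 0.07356231
bar 848 0.34115192 0.5992201 0.056659307
```

Emit:
move_arm([
  {"offset": [0.001, 0, 0], "yaw": 0, "jaw": 255},
  {"offset": [0.001, 0, 0], "yaw": 0, "jaw": 255},
])

```text
clock: 9.78
position: [0.5291, 0.0552, 0.1041]
ee_rot: [0.699, 0.11, -0.115, -0.697]
ft_force: [-7.4, -2.4, 4.8]
grip_width: -0.002
```

Emit:
move_arm([
  {"offset": [0.001, 0, 0], "yaw": 0, "jaw": 255},
  {"offset": [0.001, 0, 0], "yaw": 0, "jaw": 255},
])

```text
clock: 9.95
position: [0.5297, 0.0554, 0.1041]
ee_rot: [0.699, 0.11, -0.115, -0.697]
ft_force: [-7.5, -3.9, 5.3]
grip_width: 0.003
```

Emit:
move_arm([
  {"offset": [0.001, 0, 0], "yaw": 0, "jaw": 255},
  {"offset": [0.002, 0, 0], "yaw": 0, "jaw": 255},
  {"offset": [0.002, 0, 0], "yaw": 0, "jaw": 255},
])

```text
clock: 10.2
position: [0.5301, 0.0555, 0.104]
ee_rot: [0.699, 0.108, -0.117, -0.697]
ft_force: [-12.7, -4.4, 9.4]
grip_width: -0.001
```

Emit:
move_arm([
  {"offset": [0.001, 0, 0], "yaw": 0, "jaw": 255},
  {"offset": [0.002, 0, 0], "yaw": 0, "jaw": 255},
  {"offset": [0.002, 0, 0], "yaw": 0, "jaw": 255},
])

```text
clock: 10.45
position: [0.53, 0.0555, 0.104]
ee_rot: [0.699, 0.106, -0.118, -0.697]
ft_force: [-16.4, -5.3, 12.8]
grip_width: 0.003
```

```bash
python3 lev.py
```

```text
[0.53004893 0.05552389 0.10398124] [-16.37748575  -5.31041419  12.84235874]
lever 422 0.3536913 0.5431725 0.08548837
bar 853 0.35837922 0.59852576 0.056978505
```

Stop reached: the TCP no longer advances, force is about 17 N, and by vision the lever is at about 0.35 rad. Holding.

Emit:
move_arm([
  {"offset": [0.001, 0, 0], "yaw": 0, "jaw": 255},
  {"offset": [0.001, 0, 0], "yaw": 0, "jaw": 255},
  {"offset": [0.001, 0, 0], "yaw": 0, "jaw": 255},
  {"offset": [0.001, 0, 0], "yaw": 0, "jaw": 255},
  {"offset": [0.001, 0, 0], "yaw": 0, "jaw": 255},
  {"offset": [0.001, 0, 0], "yaw": 0, "jaw": 255},
  {"offset": [0.001, 0, 0], "yaw": 0, "jaw": 255},
  {"offset": [0.001, 0, 0], "yaw": 0, "jaw": 255},
  {"offset": [0.001, 0, 0], "yaw": 0, "jaw": 255},
  {"offset": [0.001, 0, 0], "yaw": 0, "jaw": 255},
])

```text
clock: 11.33
position: [0.5298, 0.0555, 0.1041]
ee_rot: [0.699, 0.105, -0.119, -0.697]
ft_force: [-12.1, -4.7, 9.1]
grip_width: -0.002
```

```bash
python3 lev.py
```

```text
[0.52976631 0.05552166 0.10405423] [-12.06760849  -4.6962481    9.09431545]
lever 425 0.33941814 0.5332185 0.116842434
bar 856 0.36154613 0.60164315 0.049597505
```

Emit:
move_arm([
  {"offset": [0.002, 0, 0], "yaw": 0, "jaw": 255},
  {"offset": [0.002, 0, 0], "yaw": 0, "jaw": 255},
  {"offset": [0.002, 0, 0], "yaw": 0, "jaw": 255},
  {"offset": [0.002, 0, 0], "yaw": 0, "jaw": 255},
  {"offset": [0.002, 0, 0], "yaw": 0, "jaw": 255},
  {"offset": [0.002, 0, 0], "yaw": 0, "jaw": 255},
  {"offset": [0.002, 0, 0], "yaw": 0, "jaw": 255},
  {"offset": [0.002, 0, 0], "yaw": 0, "jaw": 255},
  {"offset": [0.002, 0, 0], "yaw": 0, "jaw": 255},
  {"offset": [0.002, 0, 0], "yaw": 0, "jaw": 255},
])

```text
clock: 12.22
position: [0.5298, 0.0555, 0.104]
ee_rot: [0.699, 0.104, -0.12, -0.698]
ft_force: [-16.7, -3.7, 11.9]
grip_width: 0.005
```

Emit:
move_arm([
  {"offset": [0.002, 0, 0], "yaw": 0, "jaw": 255},
  {"offset": [0.002, 0, 0], "yaw": 0, "jaw": 255},
  {"offset": [0.002, 0, 0], "yaw": 0, "jaw": 255},
  {"offset": [0.002, 0, 0], "yaw": 0, "jaw": 255},
  {"offset": [0.002, 0, 0], "yaw": 0, "jaw": 255},
  {"offset": [0.002, 0, 0], "yaw": 0, "jaw": 255},
  {"offset": [0.002, 0, 0], "yaw": 0, "jaw": 255},
  {"offset": [0.002, 0, 0], "yaw": 0, "jaw": 255},
  {"offset": [0.002, 0, 0], "yaw": 0, "jaw": 255},
  {"offset": [0.002, 0, 0], "yaw": 0, "jaw": 255},
])

```text
clock: 13.05
position: [0.5296, 0.0555, 0.1041]
ee_rot: [0.699, 0.102, -0.122, -0.698]
ft_force: [-17.0, -5.6, 13.3]
grip_width: -0.003
```

```bash
python3 lev.py
```

```text
[0.52964639 0.05551873 0.10405443] [-17.01852295  -5.60426245  13.29232092]
lever 419 0.354691 0.540292 0.097174704
bar 853 0.35773504 0.59800404 0.061754197
```

View pics/lev.png

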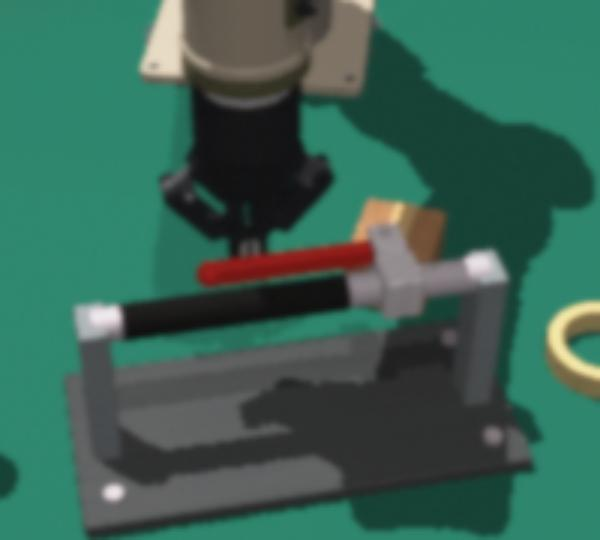

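The lever's ball is at (210,272) and the blade is parallel to the black bar with a clear gap. The stand corners are where they were. It has been held for over 2.5 s. Releasing slowly.

Emit:
move_arm([
  {"offset": [-0.003, 0, 0], "yaw": 0, "jaw": 255},
  {"offset": [-0.008, 0, 0], "yaw": 0, "jaw": 255},
  {"offset": [-0.013, 0, 0], "yaw": 0, "jaw": 255},
  {"offset": [-0.018, 0, 0], "yaw": 0, "jaw": 255},
  {"offset": [-0.023, 0, 0], "yaw": 0, "jaw": 255},
  {"offset": [-0.028, 0, 0], "yaw": 0, "jaw": 255},
  {"offset": [-0.033, 0, 0], "yaw": 0, "jaw": 255},
  {"offset": [-0.038, 0, 0], "yaw": 0, "jaw": 255},
  {"offset": [-0.044, 0, 0], "yaw": 0, "jaw": 255},
  {"offset": [-0.05, 0, 0], "yaw": 0, "jaw": 255},
])

```text
clock: 13.93
position: [0.4825, 0.0395, 0.1059]
ee_rot: [0.699, 0.102, -0.121, -0.698]
ft_force: [0.5, 0.3, -0.9]
grip_width: 0.0
```

Emit:
move_arm([
  {"offset": [-0.01, 0, 0], "yaw": 0, "jaw": 255},
  {"offset": [-0.025, 0, 0], "yaw": 0, "jaw": 255},
  {"offset": [-0.035, 0, 0], "yaw": 0, "jaw": 255},
  {"offset": [-0.035, -0.02, 0], "yaw": 0, "jaw": 255},
  {"offset": [-0.035, -0.05, 0], "yaw": 0, "jaw": 255},
  {"offset": [-0.035, -0.08, 0], "yaw": 0, "jaw": 255},
  {"offset": [-0.035, -0.1, 0], "yaw": 0, "jaw": 255},
  {"offset": [-0.035, -0.11, 0], "yaw": 0, "jaw": 255},
  {"offset": [-0.035, -0.11, 0], "yaw": 0, "jaw": 255},
  {"offset": [-0.035, -0.11, 0], "yaw": 0, "jaw": 255},
])

```text
clock: 14.77
position: [0.4521, 0.0291, 0.2162]
ee_rot: [0.699, 0.102, -0.121, -0.698]
ft_force: [0.4, -0.5, -0.3]
grip_width: 0.0
```

```bash
python3 lev.py
```

```text
[0.45211283 0.02909203 0.21615174] [ 0.41274193 -0.51722957 -0.26325755]
lever 410 -0.004151514 0.5177753 0.08349409
bar 838 0.34354162 0.6034854 0.04485799
```

View pics/lev.png

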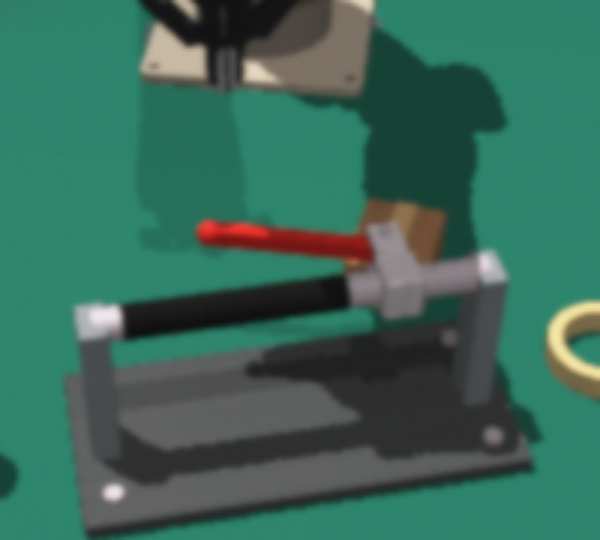

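The lever is back out, with its ball at (210,232) as at the start. The hand is clear at (225,70), and the stand, carton and tape haven't moved. Handing in.

```bash
python3 -c "
from workcell import manip; print(manip.hand_in())"
```

```text
the job is handed in; nothing more can be done
None
```

I pressed the lever to its stop with the side of the shut fingers, let it swing back out, moved clear and handed the job in at about 15 s; no verdict was reported.

- **Press:** the fingers held the lever at its stop for over 2.5 s, at about 12–17 N along the press direction. By vision it was at about 0.34–0.35 rad, parallel to the bar with a visible gap. The wrist also read about 9–13 N vertically during the hold; I did not look into it.
- **Final check:** the lever was back at about 0 rad, the wrist force was within noise, and the hand was well clear. In the last image, which does not show the bottle, the stand, carton and tape had not visibly moved. The bottle looked in place in earlier views and the arm never went near it.
- **Disagreement:** the fingertips measured about 19 mm behind the reported TCP, not 17 mm ahead as stated. Because of this my first approach passed about 10 mm above the blade without touching it. I backed off, lowered 32 mm and repeated.

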